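# Eject the memory cartridge and trap it on the chute

### The job

Press down the orange key of the cartridge dock with one finger and, with the other finger standing in the chute, catch the orange cartridge that pops out before it slides down to the lip. Do not lift the cartridge. Finish while holding: one finger still keeping the key down, the other stopping the cartridge, which lies still in the chute clear of its latch; leave the cream cartridge, its white key and everything else on the table alone.

Things in the scene. Friction and masses are not known exactly. Their poses are not given: they have to be found in the camera images.
- dock: fixed dark wedge, 195 mm deep (x -56 to 134), y -55 to 87, with an orange key. Origin on the table, on the chute's centre line, level with the key; x points back to the spring (away from the robot at yaw 0), y to the key's side, z up. The chute falls towards -x. The key's middle is at y = 62 mm, on a shelf 39 mm high (x -28 to 48, y 39 to 87).
- dock_deck (a point): middle of the open lip of the orange-key dock's chute, on its floor, 20 mm above the table; x uphill along the floor (22 degrees), y to the key's side, z square to the floor. Chute 205 mm long, 63 mm wide between rails 6 mm wide and 12 mm high; slick metal floor; back end about 95 mm above the table.
- dock_stop (a point): point on the chute floor level with the key (60 mm up from the lip, 42 mm above the table, 62 mm across from the key's middle); axes as the dock's. A fingertip here as low as the pressed key's top stands about 12 mm above the floor and stops the cartridge.
- dock_key_top (a point): middle of the top of the orange square key (22 x 22 mm), 62 mm above the table at rest, 54 mm when fully down; moves with the key; axes as the dock's.
- dock_key (a joint): travel of the orange key, m: 0 at rest, 0.008 fully down. Spring key pressed straight down (1 to 2 N at first, 4 N at the bottom); at about 5 to 6 mm it draws the latch and the cartridge is kicked out at once. It springs up when let go.
- cartridge: orange loose cartridge, 150 g or so, 62 mm long (down the chute), 60 wide, 22 thick, lying on the chute floor. Origin in its middle; axes those of the dock while in the chute (x level, not along the slope). Docked, its middle is 141 mm up from the lip; its upper front edge stands about 38 mm, measured level, behind the middle of the key.
- cartridge_mid (a point): middle of the orange cartridge (its origin). Freed, it is kicked by a 2 N spring over 30 mm and slides on down the chute and off the lip in under a second unless a finger stands in its way; it then rests on that finger with about 0.3 to 0.6 N. It is clear of the latch after 15 mm.
- dock2: a second dock of the same shape and size with a white key; leave it alone. Its frame is like the first dock's.
- dock2_deck (a point): the same point and axes on the second dock's chute.
- dock2_key (a joint): travel of the white key, m, 0 at rest; leave it alone.
- cartridge2_mid (a point): middle of the cream cartridge in the second dock; leave it alone.
- screwdriver: green-handled screwdriver lying on the table, about 200 mm long; a bystander, origin at its underside; leave it alone
- mug: blue mug, 80 mm wide, 90 mm high; a bystander, origin at its underside; leave it alone
- pin_pot: black pot, 56 mm wide, of steel patch pins, 96 mm high in all; a bystander, origin at its underside; leave it alone
- knob_cap: cream knob cap, 30 mm wide, 22 mm high; a bystander, origin at its underside; leave it alone
- jar: amber jar with black cap, 56 mm wide, 70 mm high; a bystander, origin at its underside; leave it alone
- card_case: flat grey case, 100 x 75 x 26 mm; a bystander, origin at its underside; leave it alone
Not all that is in view belongs to the job. Leave any blue or green look-alike of the cartridge alone.

How it is judged (in metres and radians):
On the way, in this order (a step that is already met when the one before it is completed fails the run):
1. the orange key is pressed down with the cartridge still docked (value of joint dock_key above 0.0045 m and x of cartridge_mid in the frame of dock_deck above 0.13 m).
2. the cartridge has popped at least 15 mm and lies still in the chute against a finger, the key being held down (x of cartridge_mid in the frame of dock_deck between 0.055 and 0.126 m and z of cartridge_mid in the frame of dock_deck below 0.019 m and linear speed of cartridge below 0.02 m/s and contact force between the fingers and cartridge above 0.08 N and value of joint dock_key above 0.0045 m and contact force between the fingers and dock above 0.5 N), for 0.3 s.
At the end, for the whole second after the job is handed in: The program ends holding: a finger keeps the orange key down (more than 4.5 mm), and the orange cartridge lies at rest flat in the chute (under 20 mm/s), 15 to 86 mm down from where it was docked, pressing on a finger (over 0.08 N) (all of step 2); the arm keeps its last pose, push and grip.
It fails at once if the orange cartridge slides away down the chute: its front edge comes within about 20 mm of the lip (x of cartridge_mid in the frame of dock_deck below 0.05 m).
It fails at once if the orange cartridge is lifted: its middle rises more than 10 mm off its normal height above the chute floor (z of cartridge_mid in the frame of dock_deck above 0.021 m).
It fails at once if the cream cartridge is pushed, freed or lifted (more than 6 mm) (x of cartridge2_mid in the frame of dock2_deck below 0.135 m or distance of cartridge2_mid from where it was at the start of the episode above 0.006 m).
It fails at once if the white key of the other dock is pressed more than 4 mm (value of joint dock2_key above 0.004 m).
It fails at once if a bystander (screwdriver, mug, pin pot, knob cap, jar or case) is shifted more than 20 mm (distance of any of screwdriver, mug, pin_pot, knob_cap, jar, card_case from where it was at the start of the episode above 0.02 m).
It also fails if it takes over 32 s, if anything falls off the work surface, if the arm or the gripper's body presses on something with over 40 N, if the wrist force passes 120 N, or if a joint passes its speed limit or range.

### The arm

A 6-joint arm with a two-finger parallel gripper is mounted at the origin on the work surface. World frame = base frame: x ahead of the robot, y to its left, z up, the work surface at z = 0. Lengths are in mm, angles in rad, forces in N, time in s.
With the tool pointing down it reaches from about 275 to 825 mm from the base axis. Payload 4.9 kg.
Tool frame: the origin (TCP) lies at the very end of the fingers, on their centre line; the grasp point (between the pads) lies 19 mm behind it; z points along the fingers, y is the direction in which the jaws open and shut (so a half turn about z gives the same grasp; the last joint's range is limited). The gripper opens to 85 mm and grips with 20 to 120 N. Pads are 22 mm wide; open, the fingers measure 114 mm over their backs; the gripper's body (76 mm by 85 mm) begins 54 mm behind the grasp point. The pads swing forward as they close: fully open they stand 13 mm farther back than shut.
Start: joints at [-1.481, 0.326, -0.193, 1.052, 0, 1.437], TCP at [122.076, -536.298, 231.281] pointing down, gripper open.
Joint ranges: [-2.65, 2.65], [-0.97, 1.79], [-1.3, 1.35], [-1.93, 2.1], [-1.47, 1.37], [-3.14, 3.14]. Speed limits (rad/s): [2.57, 2.57, 3.14, 3.14, 3.14, 3.14].

### API

Orientations are given as [roll, pitch, yaw] about the fixed x, y, z axes, in that order (R = Rz(yaw) Ry(pitch) Rx(roll)).
In Python, from bench import bot, solve_ik, imaging gives the robot as it stands. Calls block until the motion is done:
- bot.move_ptp(position, orientation): joint-space move of the TCP to a pose.
- bot.movel(position, rot=None, max_speed=150, threshold=None): straight line of the TCP; rot=None keeps the orientation; max_speed is the mean speed in mm/s. With threshold (N) it stops when the force on the tool has changed by that much, and returns True; else False.
- bot.move_j(angles): joint-space move.
- bot.grip(opening, effort=None): opening from 0.0 (shut) to 1.0 (fully open); effort is the grip in N (None keeps the last); returns when the fingers have stopped.
- bot.dwell(seconds).
- solve_ik(position, orientation): joint angles nearest the present ones, or None.
- bot.get_state(): the state.
- imaging.capture(name): name is "scene" or "side" or "wrist"; returns the picture (400x640x3 uint8, blue, green, red); there is no depth.
- imaging.camera_model(name): a dict with "K" (3x3 intrinsics, pixels), "position" and "rotation" of the camera in the world. Camera axes: x right, y up, looking along -z (the intrinsics and any distortion apply to the point x, -y, -z); pixel columns grow to the right and rows downward; lengths in mm; the calibration is good to about 2 mm. The wrist camera is an equidistant fisheye: a pixel r from the principal point sees the ray r / f radians off the axis. A picture is of the moment at which its call begins: read the wrist's pose just before it. camera_model takes no time and is no camera call; for the wrist camera it gives the pose at the moment of the call.
A pose or a line that the arm cannot do raises bot.IKError and nothing moves.
- bot.sign_off(): hands the job in, once; it reports no verdict.
The state is a dict: "t": time; "qpos": joint angles; "joint_velocities": joint speeds; "effort": joint torques, N m; "tcp_pos": TCP position; "orientation": TCP orientation; "contact_force": force on the tool from outside, world axes, zero at the start; "wrist_torque": the same for the moment, N m; "opening": opening from 0.0 (shut) to 1.0 (fully open).
Only numpy, scipy, OpenCV 4.12 (cv2) and the standard library are available. Lean on these libraries where they do the work, as an engineer would, in place of code of your own. Each camera call takes 0.05 s, during which the arm holds its last target.

## Working session

There is one attempt and no reset: what is moved stays moved. The work goes in short steps, each a Python script; the robot and the scene stay as the last script left them, time stands still between calls to the robot, and variables do not carry over. Pictures are saved under pics/ and viewed, and the job is handed in when it is done.

```bash
mkdir -p pics; ls
python3 - <<'E'
from bench import bot, solve_ik, imaging
import cv2
for n in("scene","side","wrist"):
    m=imaging.camera_model(n); im=imaging.capture(n); cv2.imwrite(f"pics/{n}0.png",im); print(n,m)
s=bot.get_state();print(s)
E
```

```text
pics
scene {'K': array([[390.51894714,   0.        , 315.10352569],
       [  0.        , 390.51894714, 201.96492474],
       [  0.        ,   0.        ,   1.        ]]), 'position': array([1371.55533554,  125.4294629 ,  739.19073569]), 'rotation': array([0.88113812, 0.01036411, 1.7239836 ])}
side {'K': array([[497.87237567,   0.        , 316.7408809 ],
       [  0.        , 497.87237567, 194.666083  ],
       [  0.        ,   0.        ,   1.        ]]), 'position': array([ 315.9440291 , -895.17024136,  992.63609861]), 'rotation': array([ 0.80132222, -0.01352228, -0.22925495])}
wrist {'K': array([[309.70691629,   0.        , 319.62467146],
       [  0.        , 309.70691629, 204.21811155],
       [  0.        ,   0.        ,   1.        ]]), 'position': array([ 192.42556373, -520.32325042,  374.22867514]), 'rotation': array([-0.28507799,  0.00219952, -1.34698142])}
{'t': 0.15, 'qpos': array([-1.48118521e+00,  3.26766786e-01, -1.93331837e-01,  1.05197877e+00,
       -1.69555538e-05,  1.43655167e+00]), 'joint_velocities': array([-9.29630512e-05, -2.68539227e-03,  2.50548697e-03, -4.05360368e-04,
       -5.94654109e-04,  8.43995186e-04]), 'effort': array([-1.20840818e-03, -4.43706679e+01,  2.62664402e+01,  1.04907219e-02,
       -8.15235103e-05, -5.98696666e-07]), 'tcp_pos': array([ 122.03909327, -535.85779946,  230.69391666]), 'orientation': array([-3.14032084e+00, -1.54657582e-04,  2.23855680e-01]), 'contact_force': array([ 0.05373218,  0.28011621, -0.09830716]), 'wrist_torque': array([0.00588356, 0.00220274, 0.04155872]), 'opening': 0.9994981783949889}
```

View pics/scene0.png

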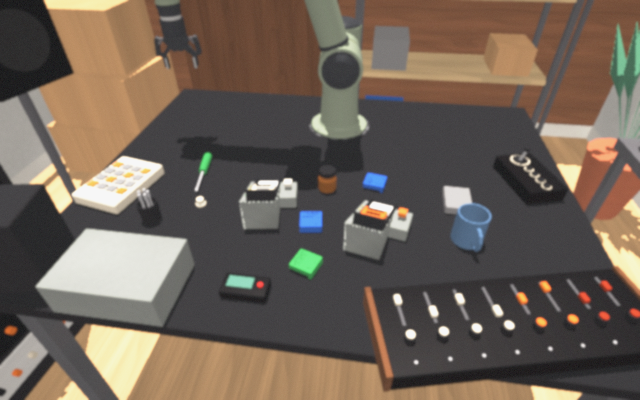

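View pics/side0.png

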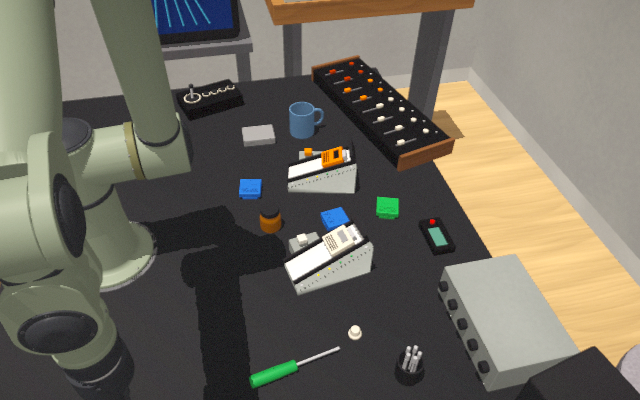

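View pics/wrist0.png

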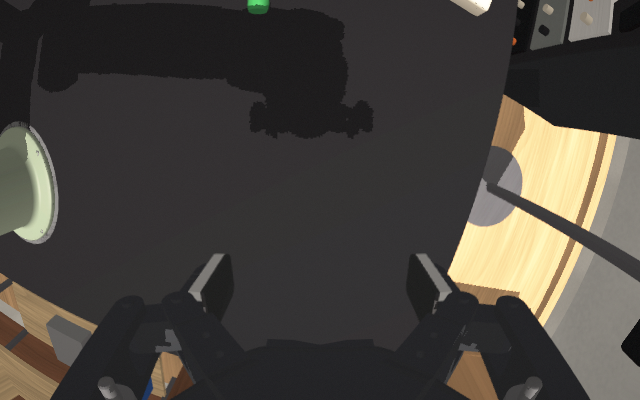

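The orange-key dock shows at scene (375,230) and side (322,170). Its key is at scene (403,214) and side (308,153). The white-key dock is at side (328,258) and scene (265,205). Next I enlarge the orange one and find the orange blobs.

```bash
cat > h.py <<'E'
from bench import bot, solve_ik, imaging
import cv2, numpy as np
from scipy.spatial.transform import Rotation as R
def ray(m,u,v,fish=False):
    K=m["K"]; x=(u-K[0,2])/K[0,0]; y=(v-K[1,2])/K[1,1]
    if fish:
        t=np.hypot(x,y); s=np.sin(t)/t if t>1e-9 else 1.; d=np.array([x*s,y*s,np.cos(t)])
    else: d=np.array([x,y,1.])
    d=d*[1,-1,-1]; d/=np.linalg.norm(d)
    return np.array(m["position"]),R.from_euler("xyz",m["rotation"]).as_matrix()@d
def plane(m,u,v,z,fish=False):
    p,d=ray(m,u,v,fish); return p+d*(z-p[2])/d[2]
def cross(rs):
    A=np.zeros((3,3));b=np.zeros(3)
    for p,d in rs:
        P=np.eye(3)-np.outer(d,d);A+=P;b+=P@p
    x=np.linalg.solve(A,b); return x,[np.linalg.norm((np.eye(3)-np.outer(d,d))@(x-p)) for p,d in rs]
def project(m,X,fish=False):
    d=R.from_euler("xyz",m["rotation"]).as_matrix().T@(np.asarray(X)-m["position"])*[1,-1,-1]
    K=m["K"]; r=np.hypot(d[0],d[1])
    if fish: q=d[:2]/r*np.arctan2(r,d[2])
    else: q=d[:2]/d[2]
    return K[:2,:2]@q+K[:2,2]
def orange(im):
    h=cv2.cvtColor(im,cv2.COLOR_BGR2HSV); return cv2.inRange(h,(6,170,150),(20,255,255))
def blobs(mask,amin=15):
    n,l,s,c=cv2.connectedComponentsWithStats(mask)
    return [(s[i],c[i]) for i in range(1,n) if s[i][4]>=amin]
E
python3 - <<'E'
from h import *
for n in("scene","side"):
    im=cv2.imread(f"pics/{n}0.png")
    for s,c in blobs(orange(im)): print(n,s,c.round(1))
a=cv2.imread("pics/scene0.png")[180:270,330:430]; b=cv2.imread("pics/side0.png")[130:210,270:370]
a=cv2.resize(a,(400,360),interpolation=2); b=cv2.resize(b,(400,360),interpolation=2)
cv2.imwrite("pics/crop1.png",np.hstack([a,b]))
E
```

```text
scene [361 206  25  13 123] [373.4 213. ]
scene [540 281  11  11  73] [545.1 286.4]
scene [517 292  11  12  67] [522.1 298.4]
scene [568 314  11  10  56] [572.9 318.5]
scene [536 317  11  10  54] [541.  321.6]
scene [  5 327  11   7  65] [ 10.2 330. ]
scene [ 13 370   8   5  28] [ 16.7 372.3]
side [344  76   6   4  15] [346.5  77.6]
side [344  87   7   5  26] [347.   89.2]
side [360  95   7   5  28] [362.8  97. ]
side [321 146  23  22 312] [331.5 156.8]
side [304 148   8   8  56] [307.7 151.2]
side [260 216  16   8  45] [266.2 220.4]
```

View pics/crop1.png

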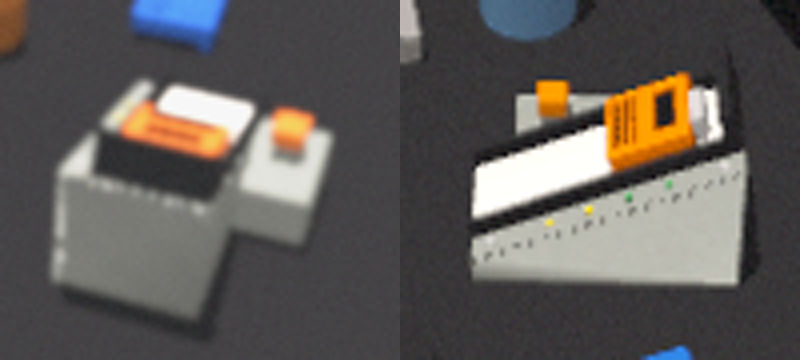

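The crop confirms it. This dock has the orange key at scene (403,211) and side (308,152), with the orange cartridge lying in its chute. The blue and green blocks are loose on the table. I take a rough fix, then go for a closer wrist view.

Run:
```python
from h import *
S=imaging.camera_model("scene");D=imaging.camera_model("side")
print("key",cross([ray(S,403,210.5),ray(D,308,152)]))
print("key side@62",plane(D,308,152,62), "scene", plane(S,403,210.5,62))
# lip of chute bottom corner at table, side: left bottom (288,199), right bottom(355,201)
print("base",plane(D,288,199,0),plane(D,355,201,0))
print("rail lip..", plane(D,289,184,20))
```

```text
key (array([562.62530634, 227.41820425,  58.34277929]), [np.float64(2.8089702221638846), np.float64(2.8089702221637753)])
key side@62 [562.45073254 219.14148824  62.        ] scene [563.59952377 228.89785934  62.        ]
base [4.78225814e+02 1.00035859e+02 1.13686838e-13] [661.95776792  51.54877074   0.        ]
rail lip.. [489.20373567 139.60123623  20.        ]
```

Run:
```python
from h import *
psi=-0.25
for a in (psi,psi+np.pi,psi-np.pi):
    q=solve_ik([490,165,230],[np.pi,0,a]); print(a,q)
    q=solve_ik([555,155,60],[np.pi,0,a]); print(a,q)
bot.move_ptp([480,175,230],[np.pi,0,psi])
bot.dwell(0.2)
im=imaging.capture("wrist"); cv2.imwrite("pics/w1.png",im)
s=bot.get_state(); print(s["t"],s["tcp_pos"],s["contact_force"])
```

```text
-0.25 [ 0.18197328  0.26629044 -0.27964349  1.02486239  0.         -2.70961938]
-0.25 [ 0.14426535  0.53929618 -0.34021394  0.69128621  0.         -2.7473273 ]
2.891592653589793 [ 0.18197328  0.26629044 -0.27964349  1.02486239  0.          0.43197328]
2.891592653589793 [ 0.14426535  0.53929618 -0.34021394  0.69128621  0.          0.39426535]
-3.391592653589793 [ 0.18197328  0.26629044 -0.27964349  1.02486239  0.          0.43197328]
-3.391592653589793 [ 0.14426535  0.53929618 -0.34021394  0.69128621  0.          0.39426535]
3.8333 [480.08658018 174.79598162 230.00540727] [ 0.52881117 -0.13772362 -0.88796366]
```

View pics/w1.png

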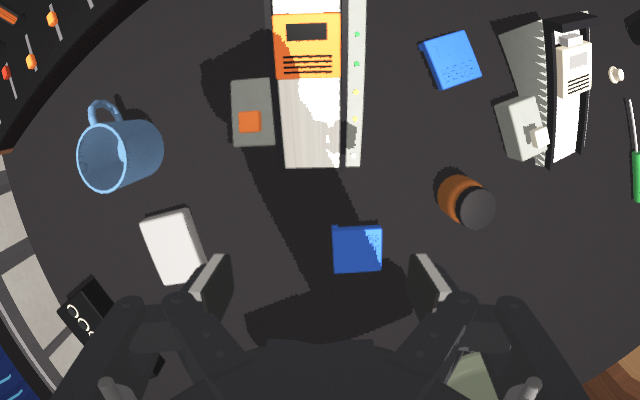

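The wrist view shows the orange key at (249,121), the cartridge with its front edge at row 78 (u 274-341), and the lip at row 167 (u 285-341). Image up is dock +x and left is +y. The white dock is far off at right.

Run:
```python
from h import *
im=cv2.imread("pics/w1.png"); m=imaging.camera_model("wrist"); print(m["position"],m["rotation"])
for s,c in blobs(orange(im),60): print(s,c)
c=cv2.resize(im[0:180,215:385],None,fx=3.3,fy=3.3,interpolation=2); cv2.imwrite("pics/crop2.png",c)
print(im[115:128,236:264,2][6], im[108:136,249])
```

```text
[550.015097   156.72431443 373.61851416] [-2.85709098e-01  1.03251912e-03 -1.82123009e+00]
[  0   7  17  17 145] [ 7.34482759 15.88965517]
[48 11 10 16 69] [53.63768116 19.50724638]
[272  28  31  52 650] [282.55076923  58.85076923]
[28 54  9 15 69] [32.52173913 61.27536232]
[239 111  22  21 428] [249.4182243 121.2546729]
[450 182  27  39 118] [457.27966102 199.01694915]
[131 135 160 215 221 221 221 221 222 222 223 222 222 222 223 222 222 223
 222 222 222 220 211 186 177 157 131 133] [[124 131 131]
 [124 131 130]
 [119 129 136]
 [ 70 116 190]
 [ 64 120 220]
 [ 64 123 223]
 [ 64 123 222]
 [ 65 123 222]
 [ 64 123 222]
 [ 64 123 222]
 [ 65 123 223]
 [ 64 123 222]
 [ 65 123 222]
 [ 64 121 222]
 [ 65 123 223]
 [ 64 121 222]
 [ 64 122 223]
 [ 63 121 222]
 [ 63 122 222]
 [ 63 121 221]
 [ 62 120 221]
 [ 63 120 222]
 [ 61 119 220]
 [ 60 113 207]
 [ 83 114 159]
 [119 130 136]
 [127 135 133]
 [126 134 133]]
```

View pics/crop2.png

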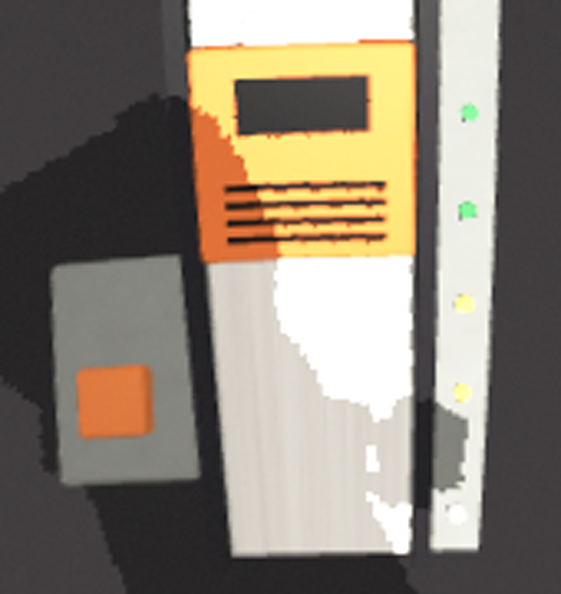

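Run:
```python
from h import *
m=imaging.camera_model("wrist")
f=lambda u,v,z: plane(m,u,v,z,True)
P=dict(key=f(248.7,121.3,62),lipL=f(285.3,168,20),lipR=f(338.8,168,20),cfL=f(278,78.7,81.6),cfR=f(340.5,78.3,81.6),crL=f(272,14.2,104.8),crR=f(340.5,12.7,104.8))
for k,v in P.items(): print(k,v.round(1))
lm=(P["lipL"]+P["lipR"])/2; cf=(P["cfL"]+P["cfR"])/2; cr=(P["crL"]+P["crR"])/2
print("widths",np.linalg.norm(P["lipL"]-P["lipR"]),np.linalg.norm(P["cfL"]-P["cfR"]),np.linalg.norm(P["crL"]-P["crR"]))
for n,(a,b) in dict(lip_cf=(lm,cf),cf_cr=(cf,cr)).items():
    d=(b-a)[:2];print(n,np.linalg.norm(d),np.arctan2(d[1],d[0]))
for n in("lip","cf","cr"):
    d=(P[n+"L"]-P[n+"R"]);print(n,np.arctan2(-d[0],d[1]))
for psi in(-.25,-.23,-.2):
    Rm=np.array([[np.cos(psi),-np.sin(psi)],[np.sin(psi),np.cos(psi)]])
    o1=P["key"][:2]-Rm@[0,62]; o2=lm[:2]+Rm@[55.6,0]; o3=cf[:2]-Rm@[38.1,0]
    print(psi,o1,o2,o3)
```

```text
key [563.9 227.6  62. ]
lipL [501.8 210.6  20. ]
lipR [486.3 150.5  20. ]
cfL [594.4 185.6  81.6]
cfR [579.8 129.5  81.6]
crL [650.2 174.  104.8]
crR [635.9 116.5 104.8]
widths 62.01438682199644 57.99876513910534 59.30622626135788
lip_cf 95.85992923905744 -0.24207808012465962
cf_cr 57.28336718716087 -0.21648518075083137
lip -0.25219787864286297
cf -0.25305961128027465
cr -0.24474621171295918
-0.25 [548.52923941 167.49651093] [547.90043947 166.77301374] [550.17818261 166.97516211]
-0.23 [549.73367842 167.20176459] [548.16476038 167.85312357] [549.99705623 166.23501491]
-0.2 [551.55078637 166.80495325] [548.52061055 169.48265908] [549.75320926 165.11837276]
```

The measurements agree: the origin is about (549,167) and the yaw about -0.245 from the key, lip and cartridge alike, and the measured widths are 62, 58 and 59 against 63, 60 and 60. I set the opening, move above the dock and check.

Run:
```python
from h import *
psi=-0.245; o=np.array([549,167.])
Rm=np.array([[np.cos(psi),-np.sin(psi)],[np.sin(psi),np.cos(psi)]])
p=o+Rm@[0,31]; print(p)
bot.grip(0.57,30)
bot.move_ptp([*p,125],[np.pi,0,psi])
bot.movel([*p,85],max_speed=80)
bot.dwell(0.3)
im=imaging.capture("wrist"); cv2.imwrite("pics/w2.png",im)
im=imaging.capture("side"); cv2.imwrite("pics/s2.png",cv2.resize(im[100:230,220:420],None,fx=3.5,fy=3.5,interpolation=2))
s=bot.get_state(); print(s["t"],s["tcp_pos"],s["contact_force"],s["opening"],s["orientation"])
```

```text
[556.51924607 197.07425707]
5.9333 [556.69832002 197.08815278  85.22432464] [-0.40309169 -0.17396809 -0.68184282] 0.5680816340875965 [-3.14142902e+00 -3.66251053e-04 -2.44980206e-01]
```

View pics/w2.png

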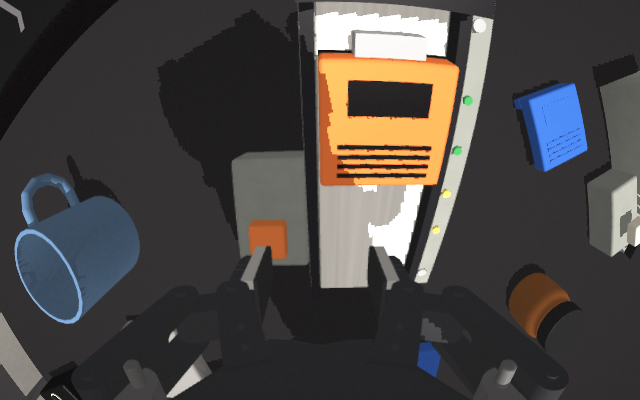

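View pics/s2.png

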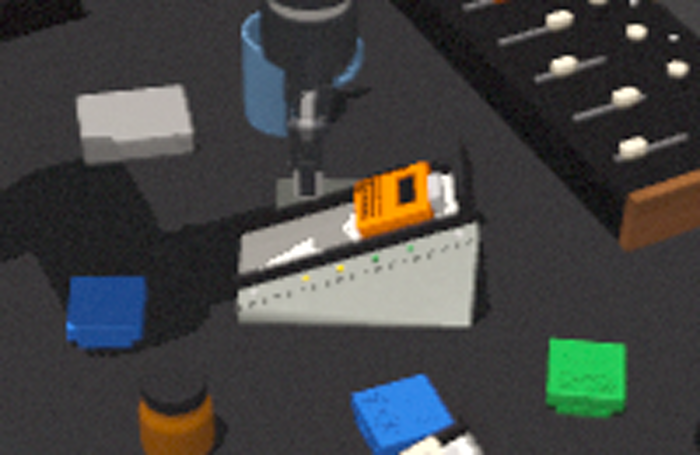

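The side view shows the fingers above the key and chute with the cartridge docked. The wrist view shows pad tips near (265,248) and (375,248), with the key at (268,238). I check the tips' lateral position by ray at the tip height.

Run:
```python
from h import *
psi=-0.245; o=np.array([549,167.])
Rm=np.array([[np.cos(psi),-np.sin(psi)],[np.sin(psi),np.cos(psi)]])
m=imaging.camera_model("wrist")
for u,v in((269,248),(258,247),(368,248),(381,248),):
    for z in(86,90): print((u,v),z,(Rm.T@(plane(m,u,v,z,True)[:2]-o)).round(1))
im=cv2.imread("pics/w2.png")
print("key",(Rm.T@(plane(m,267,240,62,True)[:2]-o)).round(1))
cv2.imwrite("pics/crop3.png",cv2.resize(im[200:330,220:420],None,fx=4,fy=4,interpolation=2))
```

```text
(269, 248) 86 [ 7.1 56.9]
(269, 248) 90 [ 8.9 56.1]
(258, 247) 86 [ 7.6 62.6]
(258, 247) 90 [ 9.4 61.7]
(368, 248) 86 [7.2 6.4]
(368, 248) 90 [9.  7.1]
(381, 248) 86 [ 7.  -0.4]
(381, 248) 90 [8.9 0.5]
key [ 1.3 62.1]
```

View pics/crop3.png

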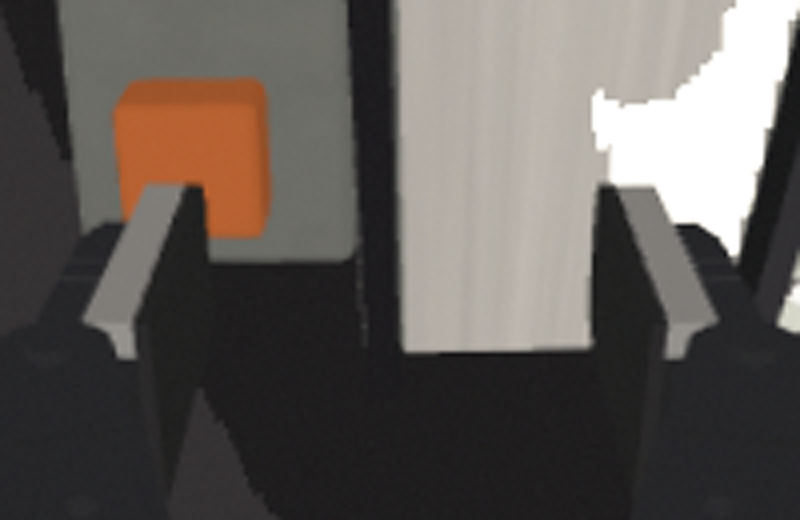

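The inner pad faces are at dock y ≈ 56 and 7, so the key finger is over the key (51–73) and the other is mid-chute. Now I press slowly with a force stop.

Run:
```python
from h import *
s=bot.get_state(); p=s["tcp_pos"]; f0=s["contact_force"]
x,y=556.52,197.07
print(bot.movel([x,y,68],max_speed=50,threshold=5))
st=bot.get_state();print(st["tcp_pos"],st["contact_force"]-f0)
r=bot.movel([x,y,46],max_speed=10,threshold=8)
st=bot.get_state();print(r,st["t"],st["tcp_pos"],st["contact_force"]-f0,st["wrist_torque"])
im=imaging.capture("wrist"); cv2.imwrite("pics/w3.png",im)
st=bot.get_state();print(st["t"],st["tcp_pos"],st["contact_force"]-f0)
```

```text
False
[556.11930625 196.96255913  67.43442289] [0.43152536 0.49941018 1.08788372]
True 7.9833 [556.46625934 197.23276371  51.17589686] [-0.0195339  -0.76958443  6.65295545] [ 0.02154913  0.1353449  -0.04080509]
8.0333 [556.4563672  197.22668382  51.14957479] [-1.32298626 -0.68277654  7.06756552]
```

View pics/w3.png

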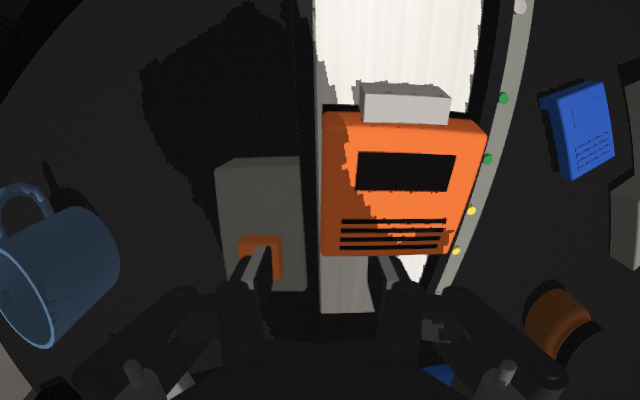

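The cartridge has popped and its front edge (row ~255) rests against the chute finger at (385,255). The key under the left finger is down. I let it settle and check that it stays still.

Run:
```python
from h import *
for i in range(3):
    bot.dwell(0.5)
    st=bot.get_state();print(st["t"],st["tcp_pos"].round(2),st["contact_force"].round(2),st["opening"])
m=imaging.camera_model("wrist")
im=imaging.capture("wrist"); cv2.imwrite("pics/w4.png",im)
a=cv2.imread("pics/w3.png"); print("diff",np.abs(im.astype(int)-a)[100:260,320:490].mean())
psi=-0.245; o=np.array([549,167.]); Rm=np.array([[np.cos(psi),-np.sin(psi)],[np.sin(psi),np.cos(psi)]])
# front upper edge: z=20+s*sin22+22cos22 , dock x = s cos22-22 sin22-55.6
for u,v in((323,253),(365,255)):
    best=min(np.arange(40,120,.5),key=lambda s:abs((Rm.T@(plane(m,u,v,20+s*.3746+20.4,True)[:2]-o))[0]-(s*.9272-8.24-55.6)))
    print("front",best,"mid",best+31)
cv2.imwrite("pics/crop4.png",cv2.resize(im[200:330,210:430],None,fx=3.5,fy=3.5,interpolation=2))
im=imaging.capture("side"); cv2.imwrite("pics/s4.png",cv2.resize(im[100:230,220:420],None,fx=3.5,fy=3.5,interpolation=2))
```

```text
8.5333 [556.44 197.23  51.13] [-1.18 -0.31  4.84] 0.5733882451614261
9.0333 [556.43 197.21  51.11] [-1.25 -1.02  5.3 ] 0.567063933404181
9.5333 [556.47 197.21  51.14] [-0.58 -0.93  5.61] 0.5704679834247304
diff 0.9737990196078431
front 83.5 mid 114.5
front 82.0 mid 113.0
```

View pics/crop4.png

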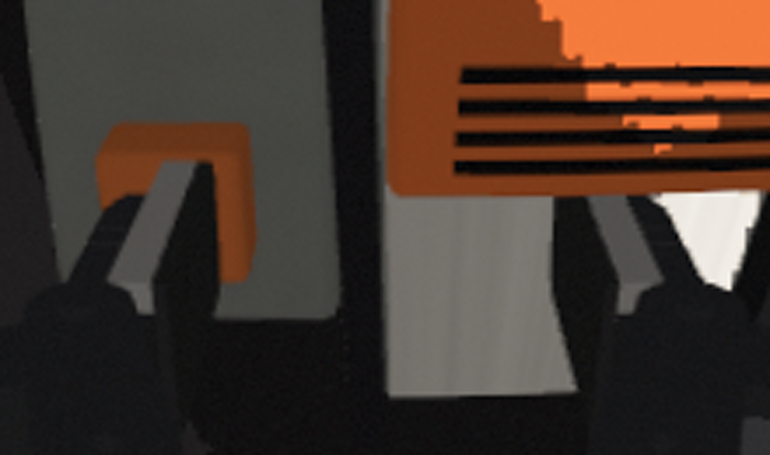

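View pics/s4.png

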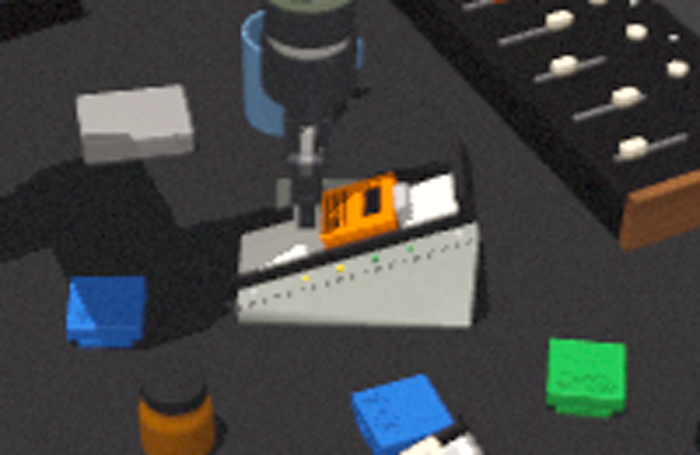

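The images are the same 1.5 s apart, so the cartridge is still, with its middle about 113 mm up from the lip against an allowed 55–126. The push of about 6 N exceeds the key's 4 N at the bottom, so the key is fully down. I'm handing in.

```bash
python3 -c "
from bench import bot
print(bot.sign_off()); print(bot.get_state()['t'])"
```

```text
the job is handed in; nothing more can be done
None
the job is handed in; nothing more can be done
```

The orange key is down under one finger, and the popped cartridge lies still in the chute against the other. I handed the job in like that at about 9.6 s of the allowed 32; the hand-in gives no verdict.

- **Locating the dock:** from one wrist picture I put its origin at about (549, 167) mm with yaw -0.245 rad. The key, lip and cartridge positions agreed within about 2 mm. The first rough fix was worse: side and scene views gave the key's y as 219 and 229 mm, and the dock's base corner was about 20 mm off, so I did not use it.
- **Pressing:** with the jaws about 57 % open, I pressed straight down at 10 mm/s until the force stop tripped.
- **Key:** the push held at about 6 N, more than the key's 4 N at the bottom. That and the popped cartridge are my evidence that the key is fully down; I could not read its travel directly.
- **Cartridge:** pictures 1.5 s apart were the same. It touches the chute finger, with its middle about 113 mm up from the lip, so it has moved about 28 mm (15 needed). From the finger geometry I expected nearer 104 mm; both are within the allowed 55–126 mm.
- **Not measured:** I could not read the small force of the cartridge on the finger separately; the pictures show only that they touch.
- **Everything else:** the arm did not go near the cream dock. I saw nothing moved in the last views, though they do not show all the bystanders.

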